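# Load the heating block's ramp and start it

### The job

Of the two steel sleeves lying at the foot of the sloping two-lane loading ramp, push the longer one slowly up its lane with the fingertips, without lifting it or letting it roll back, until it drops into the dip at the top and rests squarely against the end stop. Then press the start button beside that same lane fully down and move clear. Leave the short sleeve, the other button and the glassware and tools around the ramp alone.

Things in the scene. Friction and masses are not known exactly. Their poses are not given: they have to be found in the camera images.
- ramp: Fixed two-lane steel loading ramp of a blue heating block. Origin on the table under it; x level, pointing up the ramp to the end stop, y left when looking up it, z up (ramp frame, mm). Lanes 100 wide, centre lines y = +54.5 and -54.5; rails between and beside them 9 thick, 14 above the slope. Side consoles at y = +-145 (62 wide, x -10 to 80, 45 high) carry the buttons.
- slope (a point): Crest of the slope midway between the lanes (ramp x 50, y 0, z 40 mm); x axis up along the slope, z square to it. The slope rises at 8 degrees from x = -127: z = 40 - 0.1405*(50 - x). A sleeve on it has its axis 25 mm above it and rolls back freely when nothing holds it. A lip 8 mm above the slope crosses its foot, x = -127 to -115.
- dip (a point): Middle of the dip's floor between the lanes (ramp x 66, y 0, z 36 mm). Past the crest a 4 mm step down leads to this level floor, x = 50 to 93, ending at the end stop (face x = 93, 12 thick, top z = 72). A sleeve in the dip has its axis at x 64 to 68, z 61, and stays. Behind the stop: heating block x 102 to 298, 390 wide, 74 high, glass tubes at its left and rear holes up to z = 149.
- long_sleeve: The longer plain steel sleeve: a smooth, polished, slippery (friction about 0.3) cylinder 50 mm in diameter and 90 mm long, 0.28 to 0.56 kg, lying across one of the lanes (left or right), first resting on the lip at the foot. Origin at its middle on the axis; y axis along the cylinder; x, z turn as it rolls. On the slope keep its speed below 0.2 m/s: faster counts as running away or rolling back.
- short_sleeve: The shorter steel sleeve, 50 mm in diameter and 56 mm long, in the other lane. Origin at its middle; y axis along the cylinder. To be left alone.
- start_left_top (a point): Centre of the top of the left start button (round, grey, 28 mm in diameter, in a black housing) on the console left of the left lane (ramp y positive). Pressed straight down.
- start_right_top (a point): Centre of the top of the right start button, alike, on the console right of the right lane (ramp y negative).
- start_left (a joint): Travel of the left start button in m: 0 up, 0.006 fully pressed (5 N); springs back.
- start_right (a joint): Travel of the right start button in m: 0 up, 0.006 fully pressed (5 N); springs back.
- flask: Bystander: conical glass flask 105 mm tall, 72 mm wide at the foot. Origin: at its underside. Not to be disturbed.
- amber_bottle: Bystander: amber bottle with black cap, about 125 mm tall, 58 mm wide. Origin: at its underside. Not to be disturbed.
- beaker: Bystander: glass beaker 75 mm tall, 64 mm wide. Origin: at its underside. Not to be disturbed.
- stopper: Bystander: small glass stopper standing up, 44 mm tall, 30 mm wide. Origin: at its underside. Not to be disturbed.
- spatula: Bystander: steel lab spatula 160 mm long, lying flat. Origin: underside, near its middle. Not to be disturbed.
- jar: Bystander: white jar 70 mm tall, 60 mm wide. Origin: at its underside. Not to be disturbed.
Mind the look-alikes: they are no part of the job. Leave any blue or pink look-alike of the long_sleeve alone.

How it is judged:
By the outcome, as a careful person would: the job done as asked, in the order asked, and still so for the second after the job is handed in, with the robot touching nothing.
It also fails if it takes over 48 s, if anything falls off the work surface, if the arm or the gripper's body presses on something with over 40 N, if the wrist force passes 120 N, or if a joint passes its speed limit or range.

### The arm

A 7-joint arm with a two-finger parallel gripper is mounted at the origin on the work surface. World frame = base frame: x ahead of the robot, y to its left, z up, the work surface at z = 0. Lengths are in m, angles in rad, forces in N, time in s.
With the tool pointing down it reaches from about 0.4 to 0.875 m from the base axis. Payload 19.3 kg.
Tool frame: the origin (TCP) lies at the centre of the arm's flange, where the gripper is bolted on; the fingertips stand 173 mm ahead of it and the grasp point (between the pads) lies 155 mm ahead of it; z points along the fingers, y is the line along which they close (so a half turn about z gives the same grasp; the last joint's range is limited). The gripper opens to 85 mm and grips with 20 to 120 N. Pads are 22 mm wide; open, the fingers measure 114 mm over their backs; the gripper's body (76 mm by 85 mm) begins 54 mm behind the grasp point. The pads swing forward as they close: fully open they stand 13 mm farther back than shut.
Start: joints at [1.114, 0.521, -0.036, 1.599, 0.021, 1.021, -0.113], TCP at [0.236, -0.579, 0.405] pointing down, gripper open.
Joint ranges: [-2.91, 2.91], [-0.3, 2.13], [-1.5, 1.42], [0.17, 2.43], [-1.26, 4.41], [0.16, 1.93], [-2.52, 2.52]. Speed limits (rad/s): [1.89, 1.89, 2.39, 2.39, 3.01, 3.01, 3.01].

### API

Orientations are given as a rotation vector (axis times angle).
In Python, from bench import arm, get_image, get_calibration gives the robot as it stands.
- The arm moves only by the shell command python3 -m pendant 'ROWS' [OPENING] [FORCE]. ROWS is JSON, one flat list of numbers, 4 for each row, row after row: the shift along the tool's x, y, z in mm, then the turn about the tool's z in rad. In form: [x, y, z, twist, x, y, z, twist, ...]. A call has exactly 10 rows; each row shifts and turns the commanded pose from where the row before left it, along the tool's axes as they then stand; what a row does not reach is not made up. A row lasts 1/10 s, in which the tool goes at most 50 mm and 8.59 degrees, less where a joint would pass 70% of its speed; a pose out of reach is approached as far as the arm can. A call with a gripper value outside its range is refused whole. OPENING is the opening, from 0 (shut) to 1 (fully open), set as the call begins (- or left out, the last holds). The fingers move at their own pace and stop on an object; FORCE is the grip in N (left out, the last holds). Time passes only in rows, so rows that do not move let the fingers close, or fill a call up. It gives the time, the measured TCP pose, the force, the opening and the grip force at its end, in the units of the state.
- arm.get_obs(): the state, without advancing time (a new reading comes with each control period).
- get_image(name): name is "scene" or "top"; returns (picture, depth): 400x640x3 uint8, red, green, blue; 400x640 float32, m along the optical axis (not along the pixel's ray), 0 where there is no reading.
- get_calibration(name): a dict with "mtx" (3x3 intrinsics, pixels), "k1" (the pictures are not rectified: a ray, as slopes to the right and down, at radius r is drawn at 1 + k1 r^2 times it, then the intrinsics apply), "R" (3x3) and "t" (3): a world point X has camera coordinates R X + t. Camera axes: x right, y down, z forward; pixel columns grow to the right and rows downward; lengths in m; the calibration is good to about 2 mm. A picture is of the moment at which its call begins. get_calibration takes no time and is no camera call.
- arm.job_done(): hands the job in; it is judged then, once.
The state is a dict: "time_s": time; "qpos": joint angles; "joint_velocities": joint speeds; "joint_torque": joint torques, N m; "ee_pos": TCP position; "tcp_rot": TCP orientation; "ft_force": force on the tool from outside, world axes, zero at the start; "ft_torque": the same for the moment, N m; "opening": opening from 0.0 (shut) to 1.0 (fully open); "gripper_force": force on a finger pad.
Only numpy, scipy, OpenCV 4.12 (cv2) and the standard library are available. Lean on these libraries where they do the work, as an engineer would, in place of code of your own. Each camera call takes 0.05 s, during which the arm holds its last target. There are 200 camera calls.

## Working session

There is one attempt and no reset: what is moved stays moved. The work goes in short steps, Python scripts to look and compute and a shell command to move; the robot and the scene stay as the last step left them, time stands still between calls to the robot, and variables do not carry over. Pictures are saved under pics/ and viewed, at most 10 in all, crops included, and the job is handed in when it is done.

```bash
mkdir -p pics; cat > h.py <<'E'
import numpy as np,cv2
from bench import arm,get_image,get_calibration
def cast(name,uv,z):
    c=get_calibration(name);K=c["mtx"];R=np.array(c["R"]);t=np.array(c["t"])
    d=cv2.undistortPoints(np.array([[uv]],float),np.array(K),np.array([c["k1"],0,0,0,0.]))[0,0]
    r=R.T@np.array([d[0],d[1],1]);o=-R.T@t
    return o+r*(z-o[2])/r[2]
def pt(name,uv,D):
    c=get_calibration(name);K=c["mtx"];R=np.array(c["R"]);t=np.array(c["t"])
    d=cv2.undistortPoints(np.array([[uv]],float),np.array(K),np.array([c["k1"],0,0,0,0.]))[0,0]
    u,v=map(int,uv);z=D[v,u]
    return R.T@(np.array([d[0],d[1],1])*z-t)
E
python3 - <<'E'
from h import *
for n in("scene","top"):
    p,d=get_image(n);cv2.imwrite(f"pics/{n}0.png",p[:,:,::-1]);np.save(f"pics/{n}0.npy",d)
    c=get_calibration(n);print(n,-np.array(c["R"]).T@c["t"],(d>0).mean())
o=arm.get_obs();print(o["time_s"],o["ee_pos"],o["tcp_rot"],o["opening"])
from scipy.spatial.transform import Rotation as Rr;print(Rr.from_rotvec(o["tcp_rot"]).as_matrix().round(3))
E
```

```text
scene [1.03617903 0.34654936 0.77180597] 0.99614453125
top [0.37861184 0.08555945 1.29198565] 0.99620703125
0.1 [ 0.23570707 -0.5787286   0.40419969] [-3.08209748e+00 -6.03649390e-01  4.01910209e-04] 1.0015608461052363
[[ 0.926  0.377 -0.   ]
 [ 0.377 -0.926  0.001]
 [-0.    -0.001 -1.   ]]
```

View pics/scene0.png

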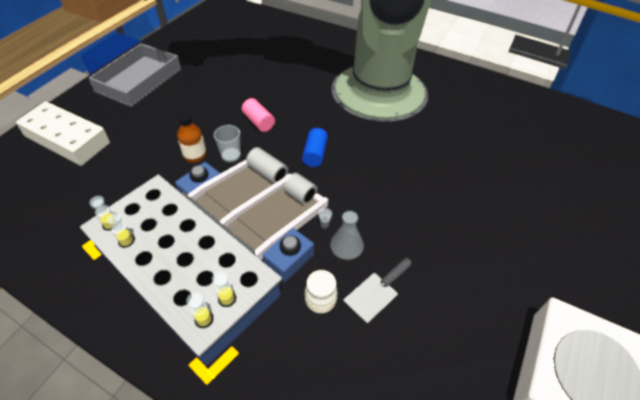

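View pics/top0.png

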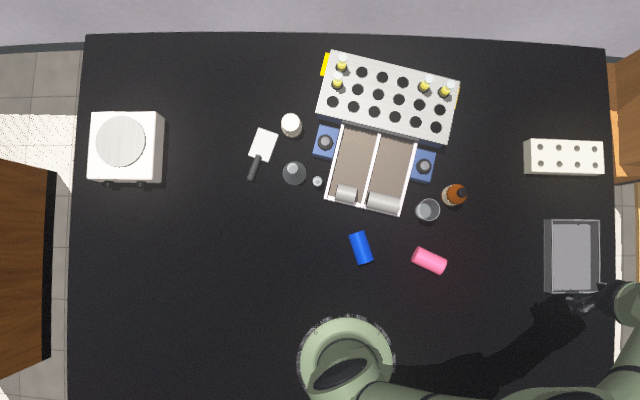

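The top view has image up = +x and left = +y. The long sleeve is in the right lane at about (383,203) and the short one in the left lane at (346,193). The buttons are at (325,142) left and (424,166) right. The beaker (428,209) and the bottle (455,195) stand close to the right side.

```bash
python3 - <<'E'
from h import *
im=cv2.imread("pics/top0.png");D=np.load("pics/top0.npy")
P=np.array([[pt("top",(u,v),D) for u in range(230,490)] for v in range(40,280)])
np.save("pics/P.npy",P)
z=P[:,:,2]
def rect(m,lab):
    cs,_=cv2.findContours(m.astype(np.uint8),cv2.RETR_EXTERNAL,2);c=max(cs,key=cv2.contourArea)
    q=np.array([P[y,x,:2] for x,y in c[:,0]]).astype(np.float32);r=cv2.minAreaRect(q);print(lab,r,cv2.contourArea(c));return r
b=(z>.064)&(z<.084);b[100:]=0
b=cv2.morphologyEx(b.astype(np.uint8),cv2.MORPH_CLOSE,np.ones((13,13)));rect(b,"block")
hsv=cv2.cvtColor(im,cv2.COLOR_BGR2HSV)[40:280,230:490]
bl=(hsv[:,:,0]>100)&(hsv[:,:,0]<130)&(hsv[:,:,1]>80)
for n,(u,v) in dict(bl=(325,142),br=(424,166),short=(346,193),long=(383,203),flask=(294,173),bottle=(455,195),beaker=(428,209),stopper=(318,181),jar=(291,125)).items():
    print(n,P[v-40,u-230].round(4),P[v-43:v-36,u-233:u-226,2].max().round(3))
for (u,v),l in (((325,142),"L"),((424,166),"R")):
    g=im[v-14:v+15,u-14:u+15];zz=z[v-54:v-25,u-244:u-215]
    h=cv2.cvtColor(g,cv2.COLOR_BGR2HSV);m=(h[:,:,1]<90)&(zz>.05)
    cs,_=cv2.findContours(m.astype(np.uint8),0,2);
    for c in cs:
        if cv2.contourArea(c)>20:
            (x,y),r=cv2.minEnclosingCircle(c);w=cast("top",(u-14+x,v-14+y),.06);print(l,x+u-14,y+v-14,r,w, zz[m].max())
cv2.imwrite("pics/crop.png",cv2.resize(im[100:225,300:450],None,fx=5,fy=4.8,interpolation=cv2.INTER_CUBIC))
E
```

```text
Traceback (most recent call last):
  File "h.py", line 9, in pt
    c=get_calibration(name);K=c["mtx"];R=np.array(c["R"]);t=np.array(c["t"])
ValueError: time passes only in moves, steps and waits
```

Calibration calls are limited, so I'll cache them.

```bash
sed -i 's/^def cast/import functools\nget_calibration=functools.lru_cache(get_calibration)\ndef cast/' h.py; cat > m.py <<'E'
from h import *
im=cv2.imread("pics/top0.png");D=np.load("pics/top0.npy")
P=np.array([[pt("top",(u,v),D) for u in range(230,490)] for v in range(40,280)])
z=P[:,:,2]
b=(z>.064)&(z<.084);b[100:]=0
b=cv2.morphologyEx(b.astype(np.uint8),cv2.MORPH_CLOSE,np.ones((13,13)))
cs,_=cv2.findContours(b,cv2.RETR_EXTERNAL,2);c=max(cs,key=cv2.contourArea)
q=np.array([P[y,x,:2] for x,y in c[:,0]]).astype(np.float32);print(cv2.minAreaRect(q))
for n,(u,v) in dict(bl=(325,142),br=(424,166),short=(346,193),long=(383,203),flask=(294,173),bottle=(455,195),beaker=(428,209),stopper=(318,181),jar=(291,125)).items():
    print(n,P[v-40,u-230].round(4),P[v-43:v-36,u-233:u-226,2].max().round(3))
for (u,v),l in (((325,142),"L"),((424,166),"R")):
    g=im[v-14:v+15,u-14:u+15];zz=z[v-54:v-25,u-244:u-215]
    h=cv2.cvtColor(g,cv2.COLOR_BGR2HSV);m=(h[:,:,1]<90)&(zz>.05)
    cs,_=cv2.findContours(m.astype(np.uint8),0,2)
    for c in cs:
        if cv2.contourArea(c)>20:
            (x,y),r=cv2.minEnclosingCircle(c);print(l,x+u-14,y+v-14,r,cast("top",(u-14+x,v-14+y),.06),zz[m].max())
cv2.imwrite("pics/crop.png",cv2.resize(im[100:225,300:450],None,fx=5,fy=4.8,interpolation=cv2.INTER_CUBIC))
E
python3 m.py
```

```text
((0.7709757685661316, -0.10696035623550415), (0.3917311131954193, 0.20967897772789001), 77.20228576660156)
bl [0.6388 0.0723 0.0636] 0.071
br [ 0.5744 -0.2103  0.0698] 1.292
short [0.4934 0.0112 0.0701] 0.074
long [ 0.467  -0.0934  0.0693] 0.074
flask [0.5447 0.1569 0.0894] 1.292
bottle [ 0.4909 -0.2919  0.0947] 0.126
beaker [ 0.4561 -0.2381  0.0035] 0.022
stopper [0.5293 0.0904 0.0417] 1.292
jar [0.685  0.1697 0.0701] 0.075
L 325.0316457748413 141.74050617218018 8.002788543701172 [0.64035471 0.07213507 0.06      ] 1.291985653263139
R 422.64634132385254 165.54878044128418 7.7829389572143555 [ 0.57722174 -0.2087414   0.06      ] 1.291985653263139
```

View pics/crop.png

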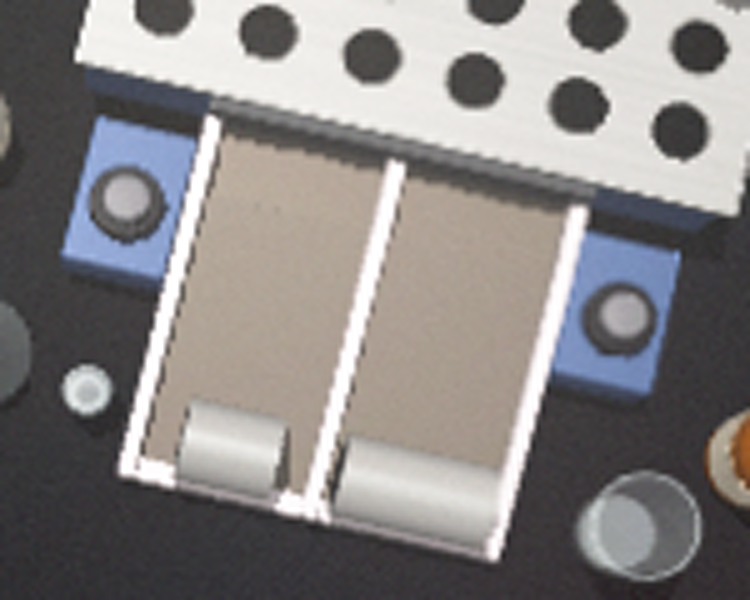

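The crop confirms the layout: buttons at full-image (325.4,141.3) and (425.4,165.2), the long sleeve in the right lane against the lip. The buttons and the block agree on a ramp yaw of about -12.4° and an origin near (0.575, -0.0645). Contact starts with the tool centre near ramp x -133.

```bash
python3 -m pendant '[29.5,-32.2,0,0,29.5,-32.2,0,0,29.5,-32.2,0,0,29.5,-32.2,0,0,29.5,-32.2,0,0,29.5,-32.2,0,0,29.5,-32.2,0,0,29.5,-32.2,0,0,29.5,-32.2,0,0,29.5,-32.2,0,0]' 0.5 20
python3 -m pendant '[29.5,-32.2,0,0,29.5,-32.2,0,0,0,0,15,0.086,0,0,15,0.086,0,0,15,0.086,0,0,15,0.086,0,0,15,0.086,0,0,15,0.086,0,0,15,0.086,0,0,0,0]'
cat > r.py <<'E'
from h import *
from scipy.spatial.transform import Rotation as Rr
O=np.array([.575,-.0645]);a=np.radians(-12.4);E=np.array([[np.cos(a),np.sin(a)],[-np.sin(a),np.cos(a)]])
def rep():
    o=arm.get_obs();M=Rr.from_rotvec(o["tcp_rot"]).as_matrix()
    print("t",o["time_s"],"ramp mm",(E@(o["ee_pos"][:2]-O)*1e3).round(1),"z",round(o["ee_pos"][2]*1e3,1),"yaw",np.degrees(np.arctan2(M[1,0],M[0,0])).round(2),"down",M[2].round(3),"f",np.round(o["ft_force"],2),"op",round(o["opening"],2))
rep()
E
python3 r.py
```

```text
time_s: 1.1
ee_pos: [0.3877, -0.1676, 0.4047]
tcp_rot: [3.083, 0.603, 0.0]
ft_force: [1.4, -0.1, 0.2]
opening: 0.502
gripper_force: 0.0
time_s: 2.1
ee_pos: [0.4174, -0.0873, 0.2984]
tcp_rot: [3.123, -0.339, -0.005]
ft_force: [-0.4, 0.0, 0.0]
opening: 0.502
gripper_force: 0.0
t 2.1 ramp mm [-149.1  -56.1] z 298.4 yaw -12.4 down [-0.003  0.    -1.   ] f [-0.35  0.02  0.03] op 0.5
```

```bash
python3 -m pendant '[0,0,10,0,0,0,10,0,0,0,10,0,0,0,10,0,0,0,10,0,0,0,10,0,0,0,10,0,0,0,10,0,0,0,10,0,0,0,4,0]'; python3 r.py; python3 - <<'E'
from h import *
p,d=get_image("scene");cv2.imwrite("pics/s1.png",cv2.resize(p[100:280,150:380,::-1],None,fx=3.3,fy=3.3))
E
```

```text
time_s: 3.1
ee_pos: [0.4177, -0.0874, 0.2046]
tcp_rot: [-3.123, 0.337, 0.002]
ft_force: [0.2, 0.6, 0.1]
opening: 0.502
gripper_force: 0.0
t 3.1 ramp mm [-148.7  -56.1] z 204.6 yaw -12.32 down [-0.001  0.    -1.   ] f [0.24 0.61 0.12] op 0.5
```

View pics/s1.png

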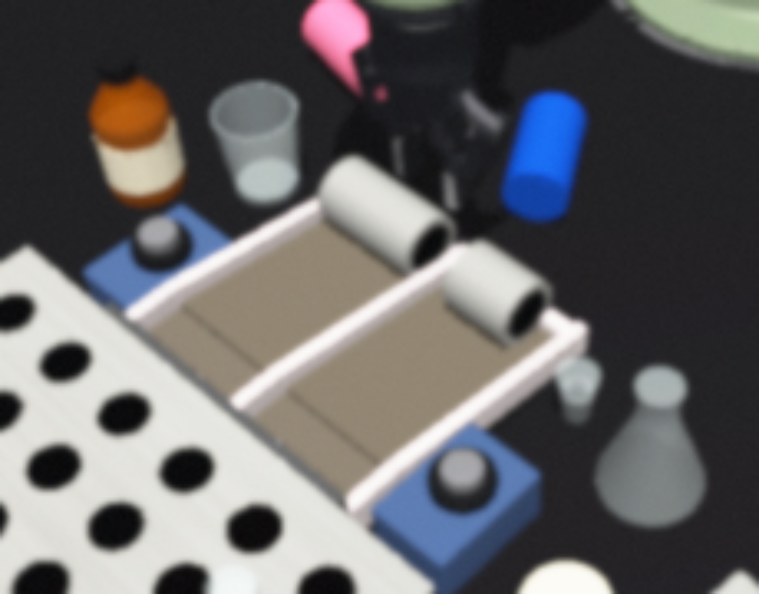

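The fingers (crop ~(400–460,190)) stand behind the long sleeve, clear of the blue and pink look-alikes. Now a slow push.

```bash
python3 -m pendant '[3,0,0,0,3,0,0,0,3,0,0,0,2,0,0,0,2,0,0,0,2,0,-0.3,0,2,0,-0.3,0,3,0,-0.4,0,3,0,-0.4,0,3,0,-0.4,0]' | grep -E "time|force"
python3 -m pendant '[3,0,-0.4,0,3,0,-0.4,0,3,0,-0.4,0,3,0,-0.4,0,3,0,-0.4,0,3,0,-0.4,0,3,0,-0.4,0,3,0,-0.4,0,3,0,-0.4,0,3,0,-0.4,0]' | grep -E "time|force"; python3 r.py; python3 - <<'E'
from h import *
p,d=get_image("scene");cv2.imwrite("pics/s2.png",cv2.resize(p[100:280,150:380,::-1],None,fx=3.3,fy=3.3))
E
```

```text
time_s: 4.15
ft_force: [-2.1, -0.2, 1.0]
gripper_force: 0.7
time_s: 5.15
ft_force: [-1.0, -0.2, 0.5]
gripper_force: 0.7
t 5.15 ramp mm [-92.3 -56.1] z 211.5 yaw -12.33 down [-0. -0. -1.] f [-0.98 -0.25  0.53] op 0.5
```

View pics/s2.png

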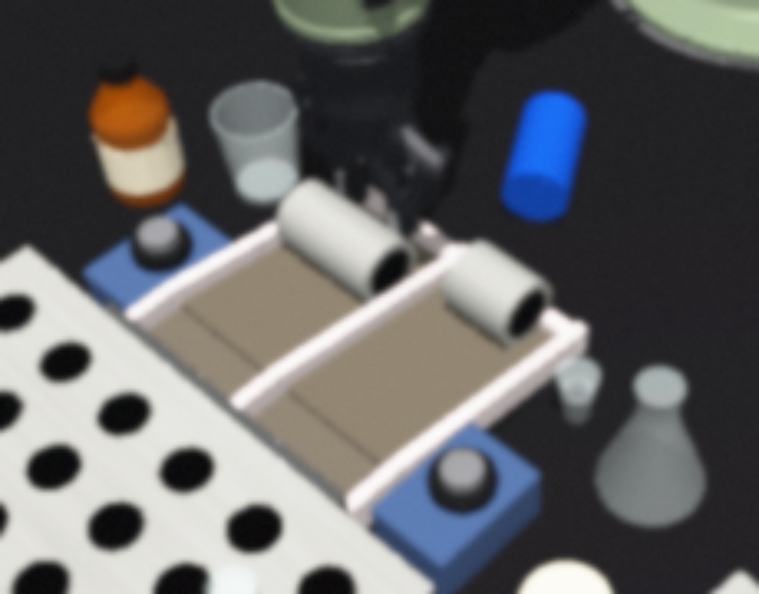

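The sleeve is rolling squarely up its lane, with its middle at crop (345,237) and the fingers behind it. Continuing.

```bash
python3 -m pendant '[3,0,-0.4,0,3,0,-0.4,0,3,0,-0.4,0,3,0,-0.4,0,3,0,-0.4,0,3,0,-0.4,0,3,0,-0.4,0,3,0,-0.4,0,3,0,-0.4,0,3,0,-0.4,0]' | grep -E "time|force"
python3 -m pendant '[3,0,-0.4,0,3,0,-0.4,0,3,0,-0.4,0,3,0,-0.4,0,3,0,-0.4,0,3,0,-0.4,0,3,0,-0.4,0,3,0,-0.4,0,3,0,-0.4,0,3,0,-0.4,0]' | grep -E "time|force"
python3 -m pendant '[3,0,-0.4,0,3,0,-0.4,0,3,0,-0.4,0,3,0,-0.4,0,3,0,-0.4,0,3,0,-0.4,0,3,0,-0.4,0,3,0,-0.4,0,3,0,-0.4,0,3,0,-0.4,0]' | grep -E "time|force"
python3 r.py; python3 - <<'E'
from h import *
p,d=get_image("scene");cv2.imwrite("pics/s3.png",cv2.resize(p[100:280,150:380,::-1],None,fx=3.3,fy=3.3))
E
```

```text
time_s: 6.2
ft_force: [-0.9, 0.5, 0.4]
gripper_force: 0.7
time_s: 7.2
ft_force: [-0.6, -0.2, 0.7]
gripper_force: 0.7
time_s: 8.2
ft_force: [-2.1, -0.6, 0.6]
gripper_force: 0.7
t 8.2 ramp mm [ -2.3 -56. ] z 223.5 yaw -12.33 down [-0. -0. -1.] f [-2.1  -0.64  0.64] op 0.5
```

View pics/s3.png

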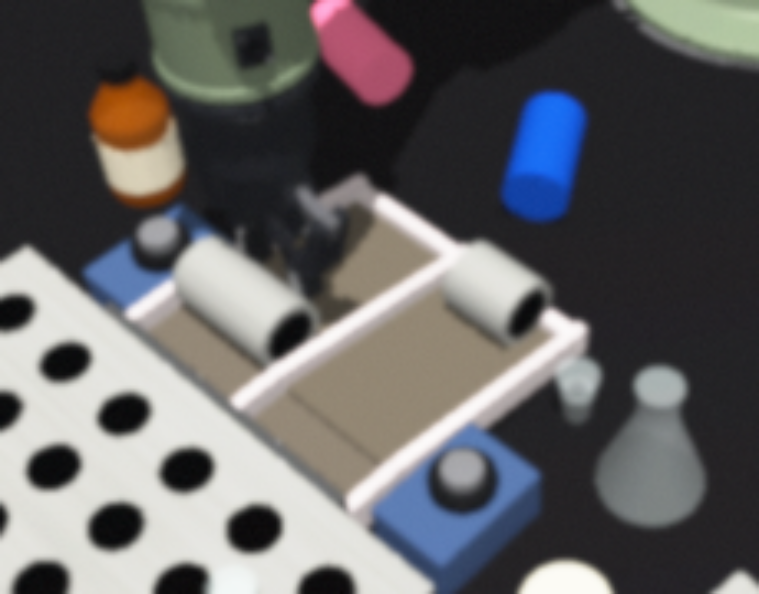

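The sleeve is just below the crest (crop (245,300)) and still square. Going slowly over the edge now.

```bash
python3 -m pendant '[2,0,-0.2,0,2,0,-0.2,0,2,0,-0.2,0,2,0,-0.2,0,2,0,-0.2,0,2,0,-0.2,0,2,0,0,0,2,0,0,0,2,0,0,0,2,0,0,0]' | grep -E "time|force"
python3 -m pendant '[2,0,0,0,1.5,0,0,0,1.5,0,0,0,1,0,0,0,1,0,0,0,1,0,0,0,1,0,0,0,1,0,0,0,0,0,0,0,0,0,0,0]' | grep -E "time|force"
python3 r.py; python3 - <<'E'
from h import *
p,d=get_image("scene");cv2.imwrite("pics/s4.png",cv2.resize(p[100:280,150:380,::-1],None,fx=3.3,fy=3.3))
E
```

```text
time_s: 9.25
ft_force: [-0.9, 0.0, 0.4]
gripper_force: 0.1
time_s: 10.25
ft_force: [0.1, -0.5, -0.6]
gripper_force: 0.0
t 10.25 ramp mm [ 27.4 -56. ] z 224.7 yaw -12.33 down [-0.  0. -1.] f [ 0.06 -0.48 -0.61] op 0.5
```

View pics/s4.png

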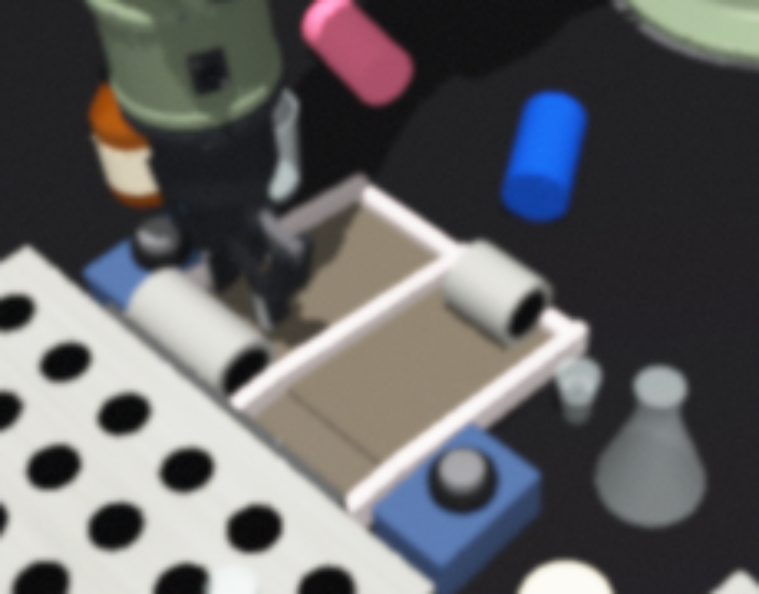

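The sleeve has dropped into the dip (crop (200,330)). Next I nudge it against the stop until I feel contact.

```bash
python3 -m pendant '[1,0,0,0,1,0,0,0,1,0,0,0,0.5,0,0,0,0.5,0,0,0,0.5,0,0,0,0.5,0,0,0,0,0,0,0,0,0,0,0,0,0,0,0]' | grep -E "time|force"; python3 r.py
```

```text
time_s: 11.3
ft_force: [0.0, 0.7, 0.7]
gripper_force: 0.0
t 11.3 ramp mm [ 32.4 -55.9] z 224.7 yaw -12.33 down [-0. -0. -1.] f [0.01 0.75 0.66] op 0.5
```

```bash
python3 -m pendant '[0.5,0,0,0,0.5,0,0,0,0.5,0,0,0,0.5,0,0,0,0.5,0,0,0,0.5,0,0,0,0,0,0,0,0,0,0,0,0,0,0,0,0,0,0,0]' | grep -E "time|force"; python3 r.py
```

```text
time_s: 12.3
ft_force: [0.1, 0.3, -0.1]
gripper_force: 0.0
t 12.3 ramp mm [ 35.4 -55.9] z 224.7 yaw -12.33 down [-0. -0. -1.] f [ 0.08  0.3  -0.12] op 0.5
```

```bash
cat > ms.py <<'E'
from r import *
def sl():
    p,D=get_image("scene")
    P=np.array([pt("scene",(u,v),D) for v in range(160,225) for u in range(180,245)])
    xy=(P[:,:2]-O)@E.T*1e3;z=P[:,2]*1e3
    for lo,hi in((-95,-80),(-80,-56),(-56,-33),(-30,-17)):
        k=(xy[:,1]>lo)&(xy[:,1]<hi)&(xy[:,0]>50)&(xy[:,0]<92)&(z>66)&(z<100)
        x=xy[k,0];Z=z[k]
        if k.sum()<8: continue
        from scipy.optimize import least_squares
        s=least_squares(lambda q:np.hypot(x-q[0],Z-q[1])-25,[66,61],loss="soft_l1");print(lo,hi,k.sum(),s.x.round(1),Z.max().round(1))
    return p
if __name__=="__main__": sl()
E
python3 ms.py
```

```text
t 12.3 ramp mm [ 35.4 -55.9] z 224.7 yaw -12.33 down [-0. -0. -1.] f [ 0.08  0.3  -0.12] op 0.5
-95 -80 87 [72.1 58.3] 85.0
-80 -56 158 [72.3 58.3] 86.5
-56 -33 150 [72.7 58.3] 86.2
-30 -17 89 [72.6 58.1] 85.2
```

```bash
python3 -m pendant '[0.5,0,0,0,0.5,0,0,0,0.5,0,0,0,0.5,0,0,0,0.5,0,0,0,0,0,0,0,0,0,0,0,0,0,0,0,0,0,0,0,0,0,0,0]' | grep -E "time|force"; python3 ms.py
```

```text
time_s: 13.35
ft_force: [-10.9, 1.7, 5.2]
gripper_force: 5.9
t 13.35 ramp mm [ 36.7 -56. ] z 224.2 yaw -12.35 down [-0.004  0.    -1.   ] f [-10.92   1.65   5.2 ] op 0.5
-95 -80 93 [71.9 57.9] 99.0
-80 -56 155 [72.5 58.3] 97.6
-56 -33 154 [72.7 58.2] 84.4
-30 -17 87 [72.3 58.2] 85.1
```

The sleeve is seated: about 11 N against the stop, level and square. Next I back off, raise the tool, shut the fingers and go over the right button.

View pics/s5.png

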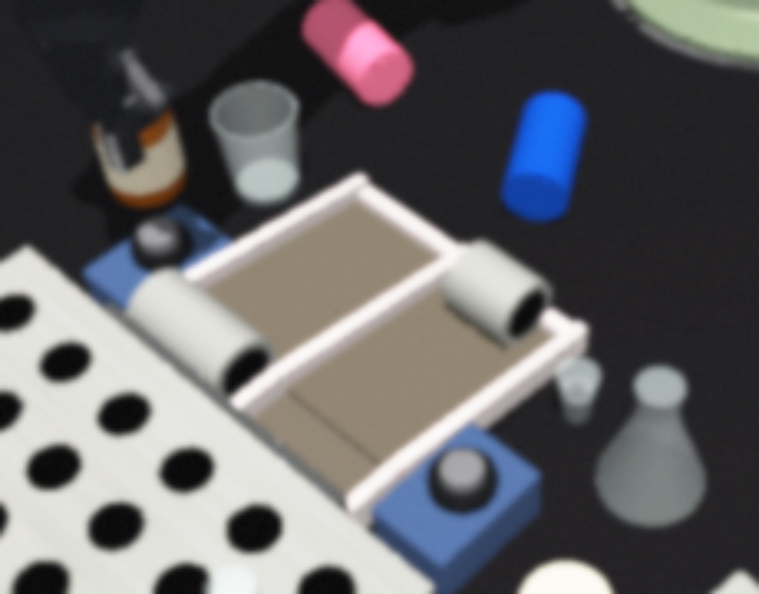

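The sleeve rests against the stop (crop (200,330)), and the right button is at crop (158,235). I'll use this view to check the button's position while coming down to just above it.

```bash
python3 -m pendant '[0,0,6,0,0,0,6,0,0,0,6,0,0,0,6,0,0,0,6,0,0,0,5,0,0,0,4,0,0,0,3,0,0,0,2,0,0,0,0,0]' | grep -E "time|force"; python3 r.py; python3 - <<'E'
from r import *
for z in(.06,.066): print((E@(cast("scene",(197.9,171.2),z)[:2]-O)*1e3).round(1),(E@(cast("top",(425.4,165.2),z)[:2]-O)*1e3).round(1))
E
```

```text
time_s: 16.5
ft_force: [-0.6, 0.5, -0.0]
gripper_force: 0.0
t 16.5 ramp mm [  38.5 -145. ] z 260.5 yaw -12.33 down [-0. -0. -1.] f [-0.63  0.51 -0.01] op 0.0
t 16.5 ramp mm [  38.5 -145. ] z 260.5 yaw -12.33 down [-0. -0. -1.] f [-0.63  0.51 -0.01] op 0.0
[  34.  -139.7] [  36. -148.]
[  36.7 -134.3] [  34.8 -146.8]
```

```bash
python3 -m pendant '[0,0,2,0,0,0,2,0,0,0,2,0,0,0,2,0,0,0,2,0,0,0,2,0,0,0,2,0,0,0,2,0,0,0,0,0,0,0,0,0]' | grep -E "time|force"; python3 r.py
```

```text
time_s: 17.5
ft_force: [0.2, 0.1, 0.2]
gripper_force: 0.0
t 17.5 ramp mm [  38.5 -144.9] z 244.7 yaw -12.33 down [-0. -0. -1.] f [0.22 0.05 0.16] op -0.0
```

```bash
python3 -m pendant '[0,0,1,0,0,0,1,0,0,0,1,0,0,0,1,0,0,0,1,0,0,0,1,0,0,0,1,0,0,0,1,0,0,0,0,0,0,0,0,0]' | grep -E "time|force"; python3 r.py
```

```text
time_s: 18.5
ft_force: [0.5, 0.0, 3.6]
gripper_force: 1.7
t 18.5 ramp mm [  38.6 -144.9] z 236.8 yaw -12.33 down [ 0. -0. -1.] f [0.5  0.05 3.61] op -0.0
```

The button is giving way (3.6 N), so I'll press on until it bottoms out.

```bash
python3 -m pendant '[0,0,1,0,0,0,1,0,0,0,1,0,0,0,0.5,0,0,0,0.5,0,0,0,0,0,0,0,0,0,0,0,0,0,0,0,0,0,0,0,0,0]' | grep -E "time|force"; python3 r.py
```

```text
time_s: 19.5
ft_force: [-7.2, 4.0, 29.4]
gripper_force: 14.4
t 19.5 ramp mm [  38.6 -144.9] z 234.1 yaw -12.34 down [ 0.001  0.    -1.   ] f [-7.17  3.99 29.42] op 0.0
```

The force jumped to 29 N at the end of the travel, so the button is fully down. Moving clear.

```bash
python3 -m pendant '[0,0,-2,0,0,0,-4,0,0,0,-8,0,0,0,-12,0,0,0,-16,0,0,0,-20,0,0,0,-20,0,0,0,-20,0,0,0,-20,0,0,0,-10,0]' | grep -E "time|force"
python3 -m pendant '[0,0,-10,0,-10,0,-10,0,-15,0,0,0,-15,0,0,0,-15,0,0,0,-15,0,0,0,-15,0,0,0,-10,0,0,0,0,0,0,0,0,0,0,0]' | grep -E "time|force"
python3 - <<'E'
from ms import *
p=sl();cv2.imwrite("pics/s6.png",p[:,:,::-1])
E
```

```text
time_s: 20.5
ft_force: [-0.3, 0.0, 0.7]
gripper_force: 0.0
time_s: 21.5
ft_force: [0.4, -0.1, 0.6]
gripper_force: 0.0
t 21.5 ramp mm [ -56.2 -145.1] z 384.9 yaw -12.33 down [ 0.  0. -1.] f [ 0.43 -0.06  0.59] op -0.0
-95 -80 83 [72.2 58.2] 85.4
-80 -56 161 [72.5 58.3] 85.4
-56 -33 156 [72.6 58.4] 85.9
-30 -17 92 [72.1 58.5] 85.3
```

View pics/s6.png

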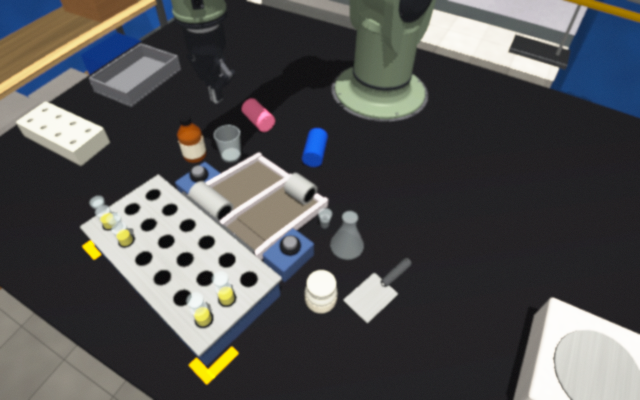

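The long sleeve sits in the dip at (210,199), the short sleeve and bystanders are unmoved, and the arm is clear.

```bash
python3 -c "from bench import arm;print(arm.job_done())"
```

```text
the job is handed in; nothing more can be done
None
```

The long sleeve is in the dip against the end stop, the right start button was pressed to the end of its travel, and the job was handed in at about 21.6 s with the arm clear and nothing else visibly moved; the verdict was not shown to me.

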